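Hold the spring clip open over the bindi card

TASK

Squeeze open the orange spring clip that bites the front wall of the green soap rack, lift it off, and bring it down over the middle of the pink bindi card's top edge, upright and square, with the edge well inside the gaping jaws and touching no part of the clip. Finish while still holding it there spread wide open, so that I can slip a second card in beside the first. Leave the rack, the card stand and everything else where they are.

Things in the scene. Friction and masses are not known exactly. Their poses are not given: they have to be found in the camera images.
- clip: Orange plastic spring clip (65 g) like a big clothes peg, tails up, jaws down, biting the rack's front wall. Origin on the axis of its steel hinge pin (10 mm thick, 36 mm long along y); z points up to the tails; x is the direction in which the tails are squeezed together and the jaws spread. Looks the same turned half round.
- clip_tails (a point): Point midway between the two tails, 30 mm above the clip's origin, axes as the clip. Tails 28 mm wide (y), tops 52 mm above the origin; on the rack they splay to 51 mm over their outsides at the top, squeezed to the stop they stand parallel, 26 mm over their outsides. Squeezing takes 2 to 4 N a side at first, 6 to 13 N at the stop; 25 N just holds it at the stop.
- clip_jaws (a point): Point midway between the jaw tips, 41 mm below the clip's origin, axes as the clip. Jaws 30 mm wide (y), ending 45 mm below the origin; fully open they are 24 mm apart at the tips and 42 mm over their outsides.
- clip_arm_a (a joint): Opening angle of the clip's +x arm, rad: -0.035 shut with nothing between the jaws, 0 with 3 mm between them (as on the rack or on the card), 0.25 at the fully open stop. Gap at the jaw tips in mm = 3 + 82 x angle.
- clip_arm_b (a joint): The same for the -x arm; the two arms are linked and open equally.
- soap_rack: Green honeycomb soap rack (0.45 kg, loose), 90 mm (x) by 150 mm (y). Origin under the middle of its tall front wall, which is 3 mm thick, 65 mm high and runs along y; the tray with the soap lies to +x of it, other walls 24 mm high. The clip sits somewhere along this wall, its x along the rack's x, its origin 70 mm above the ledge.
- rack_rim (a point): Middle of the top edge of the rack's front wall, 65 mm above the ledge.
- card_stand: Wooden block 50 mm (x) by 130 mm (y) by 24 mm (z), 0.5 kg, loose, with a stiff pink bindi card fixed upright in it. Origin under the block's centre. The card is 3 mm thick along x, 100 mm wide along y and its top edge is 104 mm above the ledge.
- card_edge (a point): Middle of the card's top edge, 104 mm above the ledge; axes as the card stand (x normal to the card, y along its edge, z up).
- lota: Small aluminium water pot, 100 mm wide, 100 mm high; origin under its centre. Bystander.
- comb: White comb lying flat, 180 x 30 x 4 mm, origin under its centre. Bystander.
- tongue_cleaner: Steel U-shaped tongue cleaner lying flat, 125 x 50 x 5 mm, origin near its centre. Bystander.
- tin: Closed round tin, blue with brass lid, 83 mm wide, 44 mm high; origin under its centre. Bystander.
- oil_bottle: Amber hair-oil bottle, 52 mm wide, 120 mm high; origin under its centre. Bystander.
- soap: Yellow soap bar in the rack, 50 x 75 x 25 mm; origin under its centre. Bystander.

How it is judged (in metres and radians):
On the way:
1. the clip is held spread open and lifted off the rack, its jaws clear above the wall (z of clip in the frame of rack_rim above 0.05 m and value of joint clip_arm_a above 0.12 rad and contact force between clip and the fingers above 1.5 N), for 0.2 s.
At the end, for the whole second after the job is handed in: Still held by the fingers, both arms open over 0.15 rad; card's top edge 6-36 mm below the pin axis, within 8 mm of the mouth's mid plane, its middle within 25 mm of the clip's along the edge; clip within 15 deg of upright and square, still, touching the card stand under 0.2 N; stand upright (value of joint each of clip_arm_a, clip_arm_b above 0.15 rad and contact force between clip and the fingers above 1.5 N and contact force between clip and card_stand below 0.2 N and z of card_edge in the frame of clip between -0.036 and -0.006 m and x of card_edge in the frame of clip between -0.008 and 0.008 m and y of card_edge in the frame of clip between -0.025 and 0.025 m and angle between the x axis of clip and the x axis of card_stand, either way round below 0.26 rad and angle between clip's own z axis and vertical below 0.26 rad and linear speed of clip below 0.03 m/s and angle between card_stand's own z axis and vertical below 0.05 rad); the arm keeps its last pose, push and grip.
It fails at once if the card stand is shoved more than 15 mm (distance of card_stand from where it was at the start of the episode above 0.015 m).
It fails at once if the soap rack is dragged more than 30 mm (distance of soap_rack from where it was at the start of the episode above 0.03 m).
It fails at once if a bystander (lota, comb, tongue cleaner, tin, oil bottle, soap) is moved more than 30 mm (distance of any of lota, comb, tongue_cleaner, tin, oil_bottle, soap from where it was at the start of the episode above 0.03 m).
It also fails if it takes over 38 s, if anything falls off the work surface, if the arm or the gripper's body presses on something with over 40 N, if the wrist force passes 120 N, or if a joint passes its speed limit or range.

ROBOT

A 6-joint arm with a two-finger parallel gripper is mounted at the origin on the work surface. World frame = base frame: x ahead of the robot, y to its left, z up, the work surface at z = 0. Lengths are in m, angles in degrees, forces in N, time in s.
With the tool pointing down it reaches from about 0.4 to 0.825 m from the base axis. Payload 7 kg.
Tool frame: the origin (TCP) lies at the very end of the fingers, on their centre line; the grasp point (between the pads) lies 19 mm behind it; z points along the fingers, y is the line along which they close (so a half turn about z gives the same grasp; the last joint's range is limited). The gripper opens to 88 mm and grips with 3 to 60 N. Pads are 19 mm wide; open, the fingers measure 130 mm over their backs; the gripper's body (78 mm by 193 mm) begins 47 mm behind the grasp point.
Start: joints at [-58.264, 20.546, 0.682, 0, -70.136, -16.507], TCP at [0.177, -0.651, 0.2] pointing down, gripper open.
Joint ranges: [-176.03, 176.03], [-82.01, 121.73], [-58.28, 71.71], [-173.87, 95.51], [-174.79, -0.11], [-173.66, 173.66]. Speed limits (degrees/s): [136.94, 136.94, 172.46, 180, 180, 180].

INTERFACE

Orientations are given as [roll, pitch, yaw] about the fixed x, y, z axes, in that order (R = Rz(yaw) Ry(pitch) Rx(roll)).
In Python, from plant import ctrl gives the robot as it stands.
- The arm moves only by the tool carry_out, never from a script. Its argument "deltas" is a list that holds one entry, the list of rows, each a list of 5 numbers: the shift along the tool's x, y, z scaled (see below), then the turn about the tool's z scaled (see below), then the opening, from -1 (shut) to 1 (fully open). A call has 1 to 5 rows; each row is the pose to reach, as a shift and turn from the pose commanded when the call began, along the tool's axes at that moment, turning the shorter way round; what a row does not reach only later rows make up. The controller multiplies each number of a shift by 20 cm and each number of a turn by 2 pi rad. A row lasts 1/10 s, in which the tool goes at most 50 mm and 8.59 degrees, less where a joint would pass 70% of its speed; a pose out of reach is approached as far as the arm can. A call with a number of a shift or a turn outside -1 to 1 is refused whole. A call with a gripper value outside its range is refused whole. The fingers move at their own pace and stop on an object; the grip force is fixed at half the most. Time passes only in rows, so rows that repeat a pose let the fingers close. It gives the time, the measured TCP pose, the force, the opening and the grip force at its end, in the units of the state.
- ctrl.get_obs(): the state, without advancing time (a new reading comes with each control period).
- ctrl.snapshot(name): name is "side" or "top"; returns a dict with "color" (384x512x3 uint8, red, green, blue), "camera_matrix" (3x3 intrinsics, pixels), "k1" (the pictures are not rectified: a ray, as slopes to the right and down, at radius r is drawn at 1 + k1 r^2 times it, then the intrinsics apply), "R" (3x3) and "t" (3): a world point X has camera coordinates R X + t. Camera axes: x right, y down, z forward; pixel columns grow to the right and rows downward; lengths in m; the calibration is good to about 2 mm. A picture is of the moment at which its call begins. There is no depth.
- ctrl.close_job(): hands the job in; it is judged then, once.
Trained networks look in a picture, given as the dict that the camera call returned (one of the last four; its "shot" number tells which), for a name from the list of things; names that differ only in an ending like _2 or _b are one class to them, and where a whole thing is asked for, a point or a joint stands for the part that bears it (a point fixed in the world has none). Each returns a list of dicts, best first, with "p" (0 to 1); they miss things now and then, are a little off and sometimes report something else, mostly with a low value. They report only what shows in the picture. A call takes as long as a camera call.
- ctrl.search_frame(picture, name): "centre" ([column, row] in pixels, amid what is visible of it).
- ctrl.silhouettes(picture, name): "mask" (384x512 bool, what is visible of it) and "centre" ([column, row] in pixels, amid what is visible of it).
- ctrl.spot_point(picture, name): "centre" ([column, row] in pixels: a listed point, or the origin of a listed thing).
The state is a dict: "clock": time; "joint_pos": joint angles; "qvel": joint speeds; "tau": joint torques, N m; "tool_pos": TCP position; "orientation": TCP orientation; "force": force on the tool from outside, world axes, zero at the start; "moment": the same for the moment, N m; "opening": finger opening in m; "gripper_force": force on a finger pad.
Only numpy, scipy, OpenCV 4.12 (cv2) and the standard library are available. Lean on these libraries where they do the work, as an engineer would, in place of code of your own. Each camera call takes 0.05 s, during which the arm holds its last target. There are 200 camera calls.

## Working session

There is one attempt and no reset: what is moved stays moved. The work goes in short steps, Python scripts to look and compute and a tool call to move; the robot and the scene stay as the last step left them, time stands still between calls to the robot, and variables do not carry over. Pictures are saved under pics/ and viewed, at most 10 in all, crops included, and the job is handed in when it is done.

Besides the shell and the picture viewer there is one more tool, called after "Emit:" by a JSON object that holds its "api" and its "payload", one argument or row to a line. carry_out: Moves the arm, as the interface text tells. Its arguments: {"type":"object","properties":{"deltas":{"type":"array"}},"required":["deltas"]}

```bash
mkdir -p pics; ls
cat > h.py <<'E'
import numpy as np, cv2
from plant import ctrl
def ray(s,px):
    K=np.array(s["camera_matrix"]);d=np.array([(px[0]-K[0,2])/K[0,0],(px[1]-K[1,2])/K[1,1]])
    u=d.copy()
    for _ in range(20): u=d/(1+s["k1"]*(u@u))
    R=np.array(s["R"]);t=np.array(s["t"]);c=-R.T@t;v=R.T@np.array([u[0],u[1],1]);return c,v/np.linalg.norm(v)
def atz(s,px,z):
    c,v=ray(s,px);return c+v*(z-c[2])/v[2]
def tri(rs):
    A=0;b=0
    for c,v in rs:
        P=np.eye(3)-np.outer(v,v);A=A+P;b=b+P@c
    X=np.linalg.solve(A,b);return X,[np.linalg.norm(np.cross(X-c,v)) for c,v in rs]
def proj(s,X):
    K=np.array(s["camera_matrix"]);p=np.array(s["R"])@X+np.array(s["t"]);u=p[:2]/p[2];u=u*(1+s["k1"]*(u@u))
    return np.array([K[0,0]*u[0]+K[0,2],K[1,1]*u[1]+K[1,2]])
def save(s,n,crop=None,f=1):
    im=s["color"][:,:,::-1]
    if crop: im=im[crop[1]:crop[3],crop[0]:crop[2]]
    cv2.imwrite("pics/"+n,cv2.resize(im,None,fx=f,fy=f,interpolation=cv2.INTER_CUBIC))
E
python3 - <<'E'
from h import *
np.set_printoptions(precision=3,suppress=True)
S={n:ctrl.snapshot(n) for n in("side","top")}
for n in S: save(S[n],n+"0.png",None,1.5); print(n,"cam",-np.array(S[n]["R"]).T@S[n]["t"])
for p in["clip","clip_tails","clip_jaws","rack_rim","card_edge","card_stand","soap_rack","lota","oil_bottle","tin","soap"]:
    r=[]
    for n in S:
        d=ctrl.spot_point(S[n],p)
        if d: print(p,n,np.array(d[0]["centre"]),d[0]["p"]); r.append(ray(S[n],d[0]["centre"]))
    if len(r)==2: print("   ",*tri(r))
E
```

```text
pics
side cam [-0.065  1.049  0.946]
top cam [ 0.42  -0.022  1.262]
clip side [307.6 183.4] 0.56
clip top [177.9 214.8] 0.75
    [0.429 0.156 0.311] [np.float64(0.09576893035994974), np.float64(0.09576893035994985)]
clip_tails side [309.7 177.2] 0.67
clip_tails top [318.  238.2] 0.5
    [ 0.477 -0.206  0.091] [np.float64(0.001095309742023832), np.float64(0.0010953097420236953)]
clip_jaws side [309.  190.6] 0.74
clip_jaws top [315.7 238.1] 0.66
    [ 0.479 -0.209  0.027] [np.float64(0.0009017805853310299), np.float64(0.0009017805853312822)]
rack_rim side [302.8 183.8] 0.85
rack_rim top [309.5 236. ] 0.94
    [ 0.488 -0.18   0.071] [np.float64(0.0048270431335995356), np.float64(0.0048270431335994644)]
card_edge side [227.3 230.3] 0.9
card_edge top [176.5 214.8] 0.56
    [0.545 0.239 0.108] [np.float64(0.0030594723889624427), np.float64(0.0030594723889624115)]
card_stand side [228.7 257.4] 0.58
card_stand top [184.8 215.4] 0.89
    [ 0.552  0.235 -0.014] [np.float64(0.0011940811968641476), np.float64(0.001194081196863993)]
soap_rack side [305.6 199.5] 0.62
soap_rack top [306.3 238.8] 0.76
    [ 0.477 -0.181  0.001] [np.float64(0.000717265616501934), np.float64(0.0007172656165019865)]
lota side [195.3 226. ] 0.75
lota top [204.7 161.8] 0.91
    [ 0.742  0.172 -0.006] [np.float64(0.00015350438836650494), np.float64(0.00015350438836642994)]
oil_bottle side [245.6 181.5] 0.66
oil_bottle top [303.5 159.7] 0.82
    [ 0.754 -0.174 -0.008] [np.float64(0.00030100522859094253), np.float64(0.0003010052285908073)]
tin side [228.2 190.9] 0.93
tin top [270.4 160.5] 0.86
    [ 0.75  -0.055  0.013] [np.float64(0.0061006401300956505), np.float64(0.006100640130095702)]
soap side [295.6 191.8] 0.72
soap top [312.  221.4] 0.75
    [ 0.534 -0.201  0.006] [np.float64(0.002514232178883763), np.float64(0.0025142321788836222)]
```

View pictures.

View pics/side0.png

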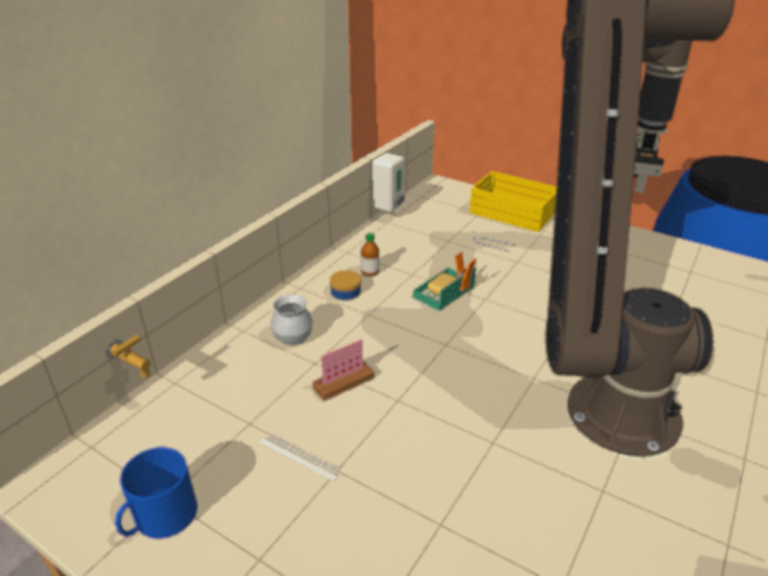

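View pics/top0.png

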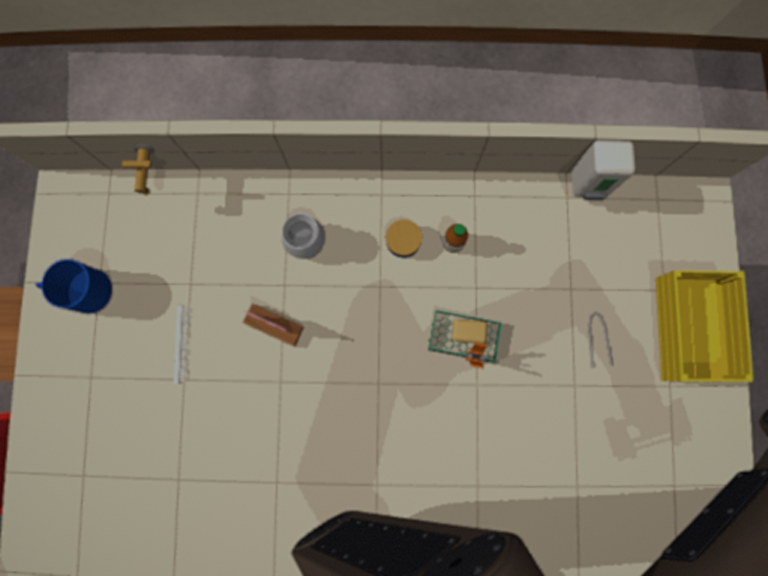

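Run:
```python
from h import *
np.set_printoptions(precision=3,suppress=True)
s=ctrl.snapshot("top")
for n,z in(("soap_rack",0.02),("card_stand",.024)):
    d=ctrl.silhouettes(s,n)
    m=d[0]["mask"].astype(np.uint8);print(n,d[0]["p"],m.sum())
    c=np.vstack([k[:,0] for k in cv2.findContours(m,0,1)[0]]).astype(float)
    W=np.array([atz(s,p,z)[:2] for p in c])
    r=cv2.minAreaRect((W*1000).astype(np.float32));print(r); print(cv2.boxPoints(r))
im=s["color"][:,:,::-1]
a=cv2.resize(im[195:255,275:345],(700,600),interpolation=cv2.INTER_CUBIC);cv2.imwrite("pics/rack.png",a)
b=cv2.resize(im[195:240,150:210],(800,600),interpolation=cv2.INTER_CUBIC);cv2.imwrite("pics/card.png",b)
```

```text
soap_rack 0.73 104
((492.6224670410156, -218.22354125976562), (71.18633270263672, 144.71383666992188), 26.33432388305664)
[[ 428.625 -169.165]
 [ 492.821 -298.861]
 [ 556.62  -267.282]
 [ 492.424 -137.586]]
card_stand 0.86 567
((544.3436279296875, 238.33056640625), (129.8509063720703, 50.351497650146484), 66.1821060180664)
[[495.093 189.101]
 [541.156 168.768]
 [593.594 287.56 ]
 [547.531 307.893]]
```

View pics/rack.png

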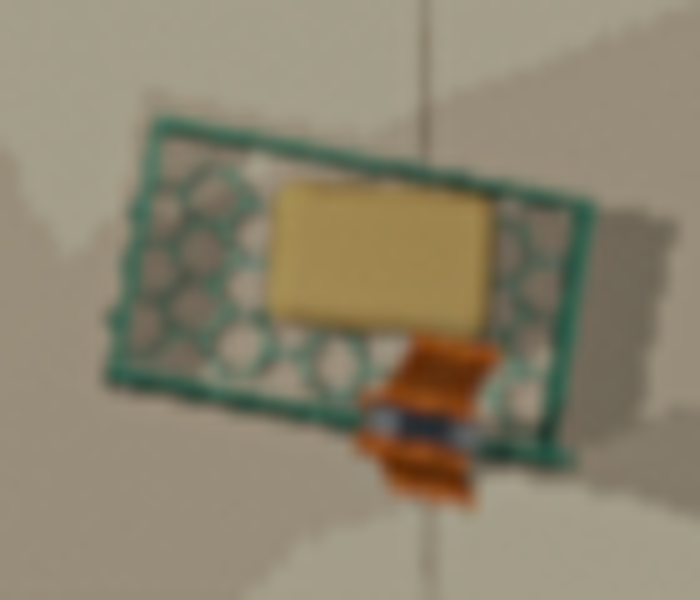

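View pics/card.png

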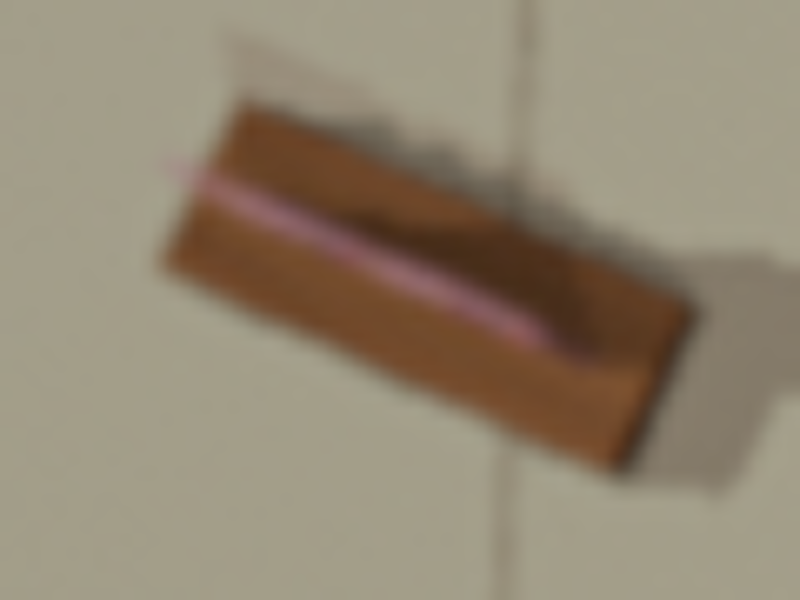

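Run:
```python
from h import *
np.set_printoptions(precision=4,suppress=True)
s=ctrl.snapshot("top");S=ctrl.snapshot("side")
o=np.array([275,195]);f=lambda p:np.array(p)/10+o-.45
a,b=atz(s,f((112,380)),.065),atz(s,f((572,460)),.065)
print("wall",a,b,np.linalg.norm(a-b),(a+b)/2,np.degrees(np.arctan2(*(a-b)[[1,0]]))-90)
a,b=atz(s,f((155,122)),.024),atz(s,f((595,204)),.024)
print("rear",a,b,np.linalg.norm(a-b),np.degrees(np.arctan2(*(a-b)[[1,0]]))-90)
print("pin",atz(s,f((424,423)),.073),"tail+x",atz(s,f((457,345)),.122),"tail-x",atz(s,f((432,495)),.122))
o=np.array([150,195]);g=lambda p:np.array(p)/13.333+o-.45
for q in((550,335),(590,352)):
    a,b=atz(s,g((168,168)),.104),atz(s,g(q),.104)
    print("card",a,b,np.linalg.norm(a-b),(a+b)/2,np.degrees(np.arctan2(*(a-b)[[1,0]]))-90)
print("block",[atz(s,g(p),.024) for p in((245,105),(165,262),(692,310),(622,468))])
im=S["color"][:,:,::-1]
A=cv2.resize(im[160:210,270:325],(660,600),interpolation=cv2.INTER_CUBIC);cv2.imwrite("pics/srack.png",A)
print(ctrl.get_obs())
```

```text
wall [ 0.4941 -0.107   0.065 ] [ 0.4702 -0.2543  0.065 ] 0.14921932359765153 [ 0.4822 -0.1806  0.065 ] -9.222200548627114
rear [ 0.583  -0.1242  0.024 ] [ 0.5571 -0.2714  0.024 ] 0.14946760337728388 -9.976485440350572
pin [ 0.4811 -0.2057  0.073 ] tail+x [ 0.5025 -0.2085  0.122 ] tail-x [ 0.4568 -0.2003  0.122 ]
card [0.566 0.285 0.104] [0.5278 0.1924 0.104 ] 0.10016564033390837 [0.5469 0.2387 0.104 ] -22.4392784980092
card [0.566 0.285 0.104] [0.5239 0.1829 0.104 ] 0.11050226171461192 [0.545  0.2339 0.104 ] -22.390050547391013
block [array([0.5925, 0.2874, 0.024 ]), array([0.5522, 0.3057, 0.024 ]), array([0.542 , 0.1717, 0.024 ]), array([0.5022, 0.1879, 0.024 ])]
{'clock': 1.45, 'joint_pos': array([-58.2647,  20.5475,   0.6812,   0.0014, -70.1365, -16.508 ]), 'qvel': array([ 0.0163,  0.005 , -0.0112,  0.0041,  0.0496, -0.0061]), 'tau': array([ -0.0008, -58.2368,  29.3289,   7.0024,   0.0125,  -0.0001]), 'tool_pos': array([ 0.1773, -0.6513,  0.1997]), 'orientation': array([ 179.9977,   -0.002 , -164.7722]), 'force': array([0.8637, 0.2502, 0.5076]), 'moment': array([ 0.0259, -0.0148, -0.0063]), 'gripper_force': 0.0, 'opening': 0.08735734716608742}
```

View pics/srack.png

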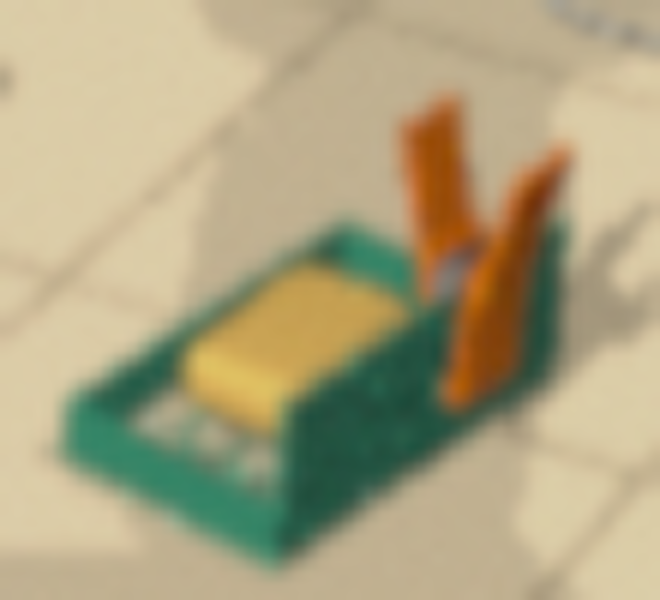

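```bash
cat >> h.py <<'E'
from scipy.spatial.transform import Rotation as Ro
def need(target,yaw):
    o=ctrl.get_obs();R=Ro.from_euler("xyz",o["orientation"],degrees=True)
    d=R.inv().apply(np.array(target)-o["tool_pos"])/.2
    w=(yaw-o["orientation"][2]+180)%360-180
    print("shift",d.round(4),"turn",round(-w/360,4),"clock",o["clock"],"tcp",o["tool_pos"].round(4),o["orientation"].round(2),"F",o["force"].round(2),"open",round(o["opening"],4),o["gripper_force"])
E
python3 -c "
from h import *
need([.479,-.206,.2],-99.5)"
```

```text
shift [-2.0405e+00  1.7520e+00 -1.3000e-03] turn -0.1813 clock 1.45 tcp [ 0.1773 -0.6513  0.1997] [ 180.     -0.   -164.77] F [0.86 0.25 0.51] open 0.0874 0.0
```

Emit:
{"api": "carry_out", "payload": {
  "deltas": [
    [[-0.9, 0.77, 0, -0.1, 1], [-0.9, 0.77, 0, -0.1, 1], [-0.9, 0.77, 0, -0.1, 1], [-0.9, 0.77, 0, -0.1, 1], [-0.9, 0.77, 0, -0.1, 1]]
  ]
}}

```text
clock: 1.95
tool_pos: [0.3116, -0.4533, 0.2001]
orientation: [-180.0, 0.0, -128.4]
force: [0.6, 0.6, 0.1]
opening: 0.0873
gripper_force: 0.0
```

```bash
python3 -c "
from h import *
need([.479,-.206,.2],-99.5)"
```

```text
shift [-1.4888e+00  1.1260e-01  9.0000e-04] turn -0.0803 clock 1.95 tcp [ 0.3116 -0.4533  0.2001] [-1.7995e+02  1.0000e-02 -1.2842e+02] F [0.58 0.57 0.07] open 0.0873 0.0
```

Emit:
{"api": "carry_out", "payload": {
  "deltas": [
    [[-1.0, 0.08, 0, -0.08, 1], [-1.0, 0.08, 0, -0.08, 1], [-1.0, 0.08, 0, -0.08, 1], [-1.0, 0.08, 0, -0.08, 1], [-1.0, 0.08, 0, -0.08, 1]]
  ]
}}

```text
clock: 2.45
tool_pos: [0.4262, -0.2856, 0.2002]
orientation: [-179.9, 0.0, -99.6]
force: [-1.0, -0.7, 0.6]
opening: 0.0877
gripper_force: 0.0
```

```bash
python3 -c "
from h import *
need([.479,-.206,.15],-99.5)"
```

```text
shift [-0.4364 -0.1936  0.2517] turn -0.0002 clock 2.45 tcp [ 0.4262 -0.2856  0.2002] [-1.799e+02  2.000e-02 -9.956e+01] F [-1.01 -0.69  0.56] open 0.0877 0.0
```

Emit:
{"api": "carry_out", "payload": {
  "deltas": [
    [[-0.435, -0.195, 0, 0, 1], [-0.435, -0.195, 0.25, 0, 1], [-0.435, -0.195, 0.25, 0, 1], [-0.435, -0.195, 0.25, 0, 1], [-0.435, -0.195, 0.25, 0, 1]]
  ]
}}

```text
clock: 2.95
tool_pos: [0.4767, -0.2111, 0.1501]
orientation: [180.0, -0.0, -99.9]
force: [0.0, -1.3, 0.9]
opening: 0.0875
gripper_force: 0.0
```

Run:
```python
from h import *
np.set_printoptions(precision=4,suppress=True)
S=ctrl.snapshot("side");T=ctrl.snapshot("top")
need([.479,-.206,.081],-99.5)
for p in("clip","clip_tails","clip_jaws","rack_rim"):
    r=[]
    for s in(S,T):
        d=ctrl.spot_point(s,p)
        if d: print(p,d[0]["centre"],d[0]["p"]);r.append(ray(s,d[0]["centre"]))
    if len(r)==2: print(*tri(r))
X=ctrl.get_obs()["tool_pos"];print("tcp px",proj(S,X),proj(T,X),"tailpt",proj(S,np.array([.479,-.206,.1])),"tailtops",[proj(S,np.array([.479+k*.0252,-.206-k*.0042,.122])) for k in(1,-1)])
im=S["color"][:,:,::-1]
cv2.imwrite("pics/s2.png",cv2.resize(im[130:210,265:345],(600,600),interpolation=cv2.INTER_CUBIC))
```

```text
shift [-0.0292 -0.0049  0.3492] turn -0.0014 clock 3.05 tcp [ 0.4769 -0.2115  0.1508] [-179.92   -0.01 -100.02] F [-0.03  0.65  0.82] open 0.0877 0.0
clip [308.4, 180.9] 0.7
clip [184.6, 219.6] 0.21
[0.4252 0.1412 0.3085] [np.float64(0.08760802292701413), np.float64(0.08760802292701403)]
clip_tails [309.1, 177.0] 0.59
clip_jaws [308.1, 193.2] 0.6
rack_rim [305.3, 182.9] 0.91
tcp px [311.8338 163.4967] [322.6484 237.0707] tailpt [309.727  175.1205] tailtops [array([304.7195, 167.8852]), array([315.7005, 172.5883])]
```

View pics/s2.png

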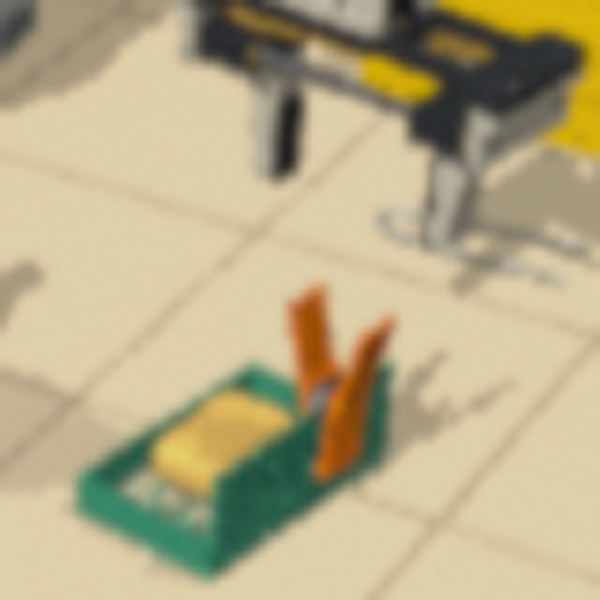

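Run:
```python
from h import *
np.set_printoptions(precision=4,suppress=True)
S=ctrl.snapshot("side");T=ctrl.snapshot("top");o=ctrl.get_obs()
X=o["tool_pos"];R=Ro.from_euler("xyz",o["orientation"],degrees=True)
out=[]
for s,(x,y) in((S,(280,125)),(T,(285,195))):
    a=cv2.resize(s["color"][y:y+75,x:x+50,::-1],(400,600),interpolation=cv2.INTER_CUBIC)
    for k in(-.044,.044,-.065,.065):
        for e in (-.0095,.0095):
            p=(proj(s,X+R.apply([e,k,0]))-[x,y]+.5)*8;cv2.circle(a,tuple(int(v) for v in p),3,(255,0,0),-1)
    out.append(a)
cv2.imwrite("pics/c3.png",np.hstack(out))
```

```text
(no output)
```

View pics/c3.png

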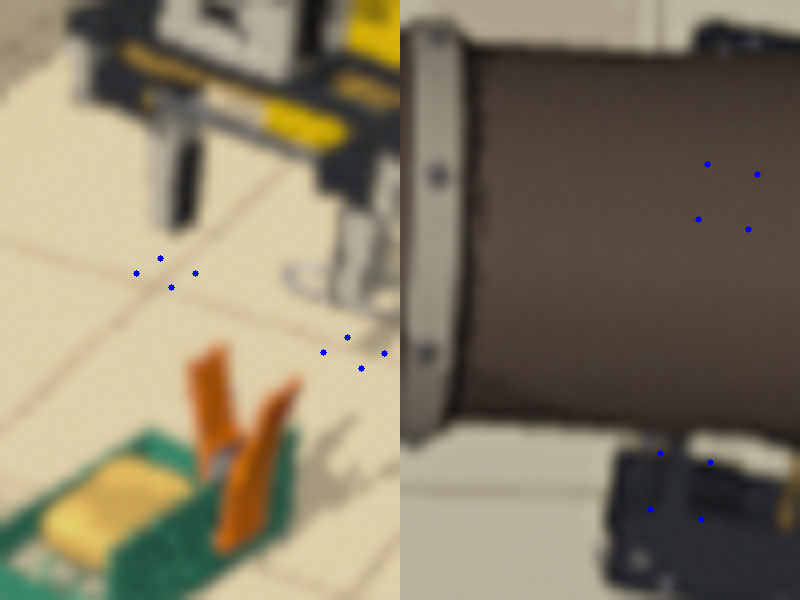

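Run:
```python
from h import *
np.set_printoptions(precision=2,suppress=True)
S=ctrl.snapshot("side");T=ctrl.snapshot("top");X=ctrl.get_obs()["tool_pos"]
for s in(S,T): print([ (proj(s,X+np.eye(3)[i]*.01)-proj(s,X)) for i in range(3)])
need([.479,-.206,.1],-99.5)
R=Ro.from_euler("z",-100,degrees=True)
# expected body outline in top view: z= tcp+.066
for z in(.066,.12): print(z,[proj(T,X+[0,0,z]+R.apply([a,b,0])) for a in(-.039,.039) for b in(-.0965,.0965)])
print("side body bottom",[proj(S,X+[0,0,.066]+R.apply([a,b,0])) for a in(-.039,.039) for b in(-.0965,.0965)])
```

```text
[array([-2.39, -0.73]), array([-1.17,  1.14]), array([ 0.21, -2.3 ])]
[array([-0.04, -3.37]), array([-3.35, -0.04]), array([ 0.57, -0.17])]
shift [-0.02 -0.01  0.25] turn -0.0013 clock 3.65 tcp [ 0.48 -0.21  0.15] [-180.      0.    -99.97] F [-0.46 -0.43  0.3 ] open 0.0881 0.0
0.066 [array([307.03, 267.67]), array([318.37, 199.82]), array([334.8 , 272.89]), array([345.4 , 204.86])]
0.12 [array([309.66, 268.32]), array([321.51, 196.86]), array([338.94, 273.82]), array([349.97, 202.16])]
side body bottom [array([329.13, 160.96]), array([286.09, 143.41]), array([341.21, 153.01]), array([298.72, 136.51])]
```

Emit:
{"api": "carry_out", "payload": {
  "deltas": [
    [[-0.027, -0.005, 0.1, 0, 1], [-0.027, -0.005, 0.2, 0, 1], [-0.027, -0.005, 0.25, 0, 1], [-0.027, -0.005, 0.25, 0, 1], [-0.027, -0.005, 0.25, 0, 1]]
  ]
}}

```text
clock: 4.15
tool_pos: [0.479, -0.2055, 0.1002]
orientation: [-180.0, -0.0, -100.0]
force: [0.1, 0.0, -0.1]
opening: 0.0878
gripper_force: 0.0
```

Run:
```python
from h import *
np.set_printoptions(precision=4,suppress=True)
S=ctrl.snapshot("side");o=ctrl.get_obs()
X=o["tool_pos"];R=Ro.from_euler("xyz",o["orientation"],degrees=True)
x,y=275,135
a=cv2.resize(S["color"][y:y+75,x:x+75,::-1],(600,600),interpolation=cv2.INTER_CUBIC)
for k in(-.044,.044,-.065,.065):
    for e in (-.0095,.0095):
        p=(proj(S,X+R.apply([e,k,0]))-[x,y]+.5)*8;cv2.circle(a,tuple(int(v) for v in p),3,(255,0,0),-1)
cv2.imwrite("pics/c4.png",a)
need([.479,-.206,.081],-99.5)
for p in("clip_tails","clip_jaws","clip"):
    d=ctrl.spot_point(S,p); print(p,d[:1] and (d[0]["centre"],d[0]["p"]))
```

```text
shift [0.0023 0.0011 0.0978] turn -0.0013 clock 4.2 tcp [ 0.4793 -0.2056  0.1006] [-179.94   -0.01  -99.96] F [-0.18  0.89 -0.33] open 0.0877 0.0
clip_tails ([308.9, 175.5], 0.44)
clip_jaws ([309.0, 189.4], 0.76)
clip ([308.7, 183.7], 0.68)
```

View pics/c4.png

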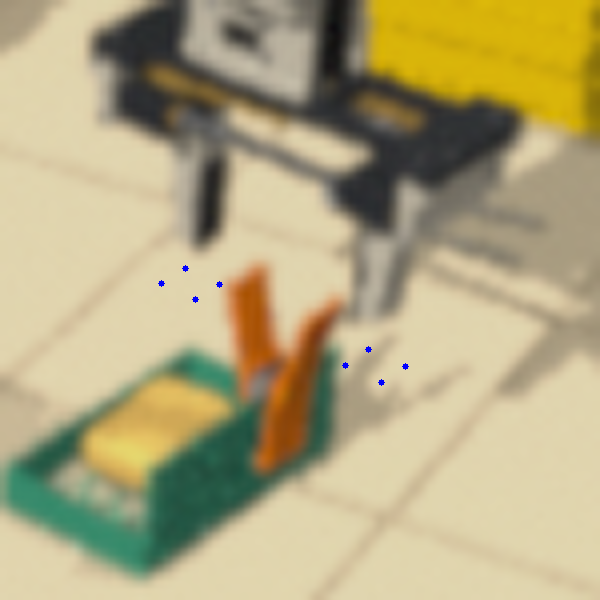

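Emit:
{"api": "carry_out", "payload": {
  "deltas": [
    [[0, 0, 0.1, 0, 1], [0, 0, 0.2, 0, 1], [0, 0, 0.22, 0, 1], [0, 0, 0.22, 0, 1]]
  ]
}}

```text
clock: 4.75
tool_pos: [0.4785, -0.2055, 0.0557]
orientation: [179.9, -0.0, -100.0]
force: [-0.4, 0.1, 0.8]
opening: 0.0873
gripper_force: 0.0
```

Run:
```python
from h import *
np.set_printoptions(precision=4,suppress=True)
S=ctrl.snapshot("side");o=ctrl.get_obs()
X=o["tool_pos"];R=Ro.from_euler("xyz",o["orientation"],degrees=True)
x,y=275,145
a=cv2.resize(S["color"][y:y+60,x:x+60,::-1],(600,600),interpolation=cv2.INTER_CUBIC)
for k in(-.044,.044,-.065,.065):
    for e in (-.0095,.0095):
        p=(proj(S,X+[0,0,.025]+R.apply([e,k,0]))-[x,y]+.5)*10;cv2.circle(a,tuple(int(v) for v in p),3,(255,0,0),-1)
cv2.imwrite("pics/c5.png",a)
need([.479,-.206,.056],-99.5)
```

```text
shift [ 0.0024 -0.0003  0.0018] turn -0.0013 clock 4.8 tcp [ 0.479  -0.2055  0.0564] [-179.98   -0.01  -99.96] F [ 0.12 -0.28 -0.81] open 0.0877 0.0
```

View pics/c5.png

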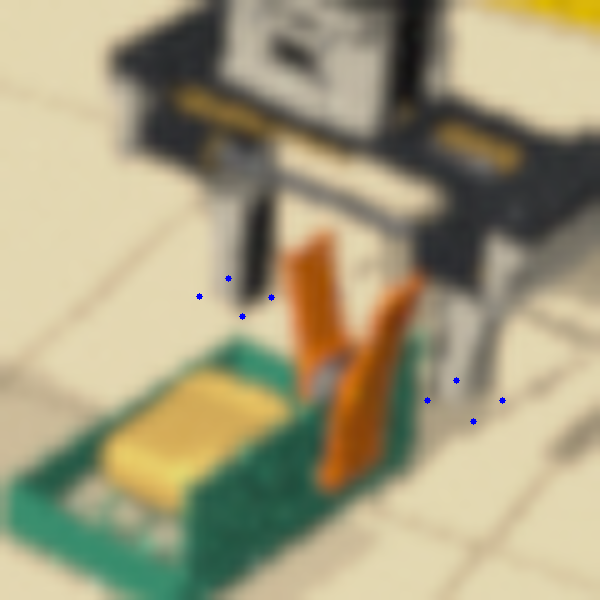

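Emit:
{"api": "carry_out", "payload": {
  "deltas": [
    [[0, 0, 0, 0, -1], [0, 0, 0, 0, -1], [0, 0, 0, 0, -1], [0, 0, 0, 0, -1], [0, 0, 0, 0, -1]]
  ]
}}

```text
clock: 5.3
tool_pos: [0.4787, -0.2054, 0.0559]
orientation: [-180.0, 0.0, -100.0]
force: [-0.5, -0.3, 0.2]
opening: 0.0529
gripper_force: 0.1
```

Emit:
{"api": "carry_out", "payload": {
  "deltas": [
    [[0, 0, 0, 0, -1], [0, 0, 0, 0, -1], [0, 0, 0, 0, -1], [0, 0, 0, 0, -1], [0, 0, 0, 0, -1]]
  ]
}}

```text
clock: 5.8
tool_pos: [0.4796, -0.2057, 0.0575]
orientation: [-179.9, -0.0, -99.9]
force: [-3.1, 1.9, 15.0]
opening: 0.0253
gripper_force: 30.0
```

Emit:
{"api": "carry_out", "payload": {
  "deltas": [
    [[0, 0, -0.02, 0, -1], [0, 0, -0.05, 0, -1], [0, 0, -0.1, 0, -1], [0, 0, -0.15, 0, -1], [0, 0, -0.2, 0, -1]]
  ]
}}

```text
clock: 6.3
tool_pos: [0.4788, -0.2054, 0.0968]
orientation: [-180.0, 0.0, -100.0]
force: [0.5, 0.3, -0.4]
opening: 0.025
gripper_force: 30.0
```

Run:
```python
from h import *
np.set_printoptions(precision=4,suppress=True)
S=ctrl.snapshot("side");T=ctrl.snapshot("top");o=ctrl.get_obs()
x,y=265,135
a=cv2.resize(S["color"][y:y+75,x:x+75,::-1],(600,600),interpolation=cv2.INTER_CUBIC)
cv2.imwrite("pics/c6.png",a)
need([.479,-.206,.19],-99.5)
for p in("clip_tails","clip_jaws","clip","rack_rim"):
    d=ctrl.spot_point(S,p); print(p,d[:1] and (d[0]["centre"],d[0]["p"]))
    if p=="rack_rim": print(tri([ray(S,d[0]["centre"]),ray(T,ctrl.spot_point(T,p)[0]["centre"])]))
X=o["tool_pos"]; print("expect pin",proj(S,X+[0,0,.014]),"jaws",proj(S,X+[0,0,.014-.041]))
```

```text
shift [ 0.003   0.0025 -0.4618] turn -0.0013 clock 6.4 tcp [ 0.4799 -0.2055  0.0976] [-179.82    0.01  -99.95] F [ 1.1   0.48 -0.86] open 0.0256 29.997616410255432
clip_tails ([196.9, 226.3], 0.72)
clip_jaws ([310.4, 182.3], 0.77)
clip ([312.7, 171.7], 0.49)
rack_rim ([301.9, 183.4], 0.62)Traceback (most recent call last):
  File "<stdin>", line 10, in <module>
IndexError: list index out of range
```

View pics/c6.png

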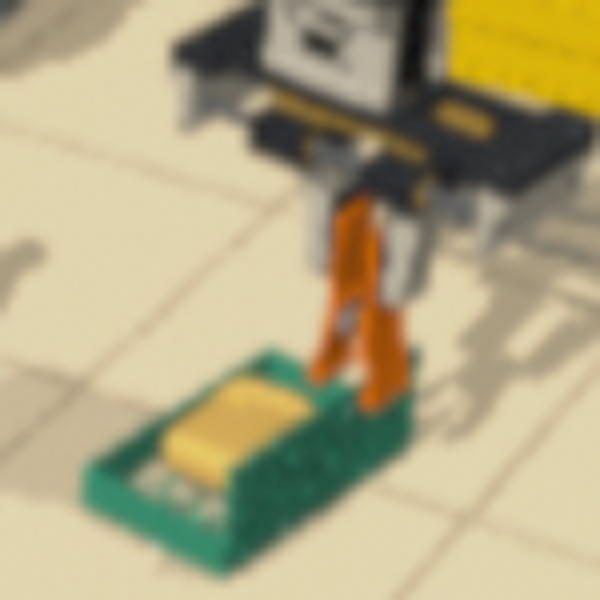

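Emit:
{"api": "carry_out", "payload": {
  "deltas": [
    [[0, 0, -0.2, 0, -1], [0, 0, -0.4, 0, -1], [0, 0, -0.46, 0, -1], [0, 0, -0.46, 0, -1]]
  ]
}}

```text
clock: 7.05
tool_pos: [0.4799, -0.2055, 0.1895]
orientation: [-179.8, 0.0, -100.0]
force: [-0.6, 0.2, -1.5]
opening: 0.025
gripper_force: 30.0
```

Run:
```python
from h import *
np.set_printoptions(precision=4,suppress=True)
need([.5457,.239,.19],-113.2)
S=ctrl.snapshot("side");X=ctrl.get_obs()["tool_pos"]
for p,z in(("clip_tails",.0435),("clip_jaws",-.0275),("clip",.0135)):
    d=ctrl.spot_point(S,p); print(p,[(e["centre"],round(e["p"],2)) for e in d[:2]],"exp",proj(S,X+[0,0,z]))
print("expected jaws at prev",proj(S,np.array([.479,-.2055,.0693])))
```

```text
shift [-2.246   0.0603 -0.0019] turn 0.0368 clock 7.05 tcp [ 0.4799 -0.2055  0.1895] [-179.79    0.02  -99.96] F [-0.63  0.21 -1.45] open 0.025 29.997529685497284
clip_tails [([312.6, 143.6], 0.47)] exp [312.3809 144.8265]
clip_jaws [([310.9, 160.1], 0.65), ([306.3, 184.5], 0.41)] exp [310.9017 161.6222]
clip [([314.0, 154.5], 0.46)] exp [311.7483 152.0255]
expected jaws at prev [309.071  181.9006]
```

Emit:
{"api": "carry_out", "payload": {
  "deltas": [
    [[-0.12, 0.005, 0, 0.008, -1], [-0.32, 0.01, 0, 0.015, -1], [-0.54, 0.015, 0, 0.025, -1], [-0.76, 0.02, 0, 0.037, -1], [-1.0, 0.03, 0, 0.037, -1]]
  ]
}}

```text
clock: 7.75
tool_pos: [0.5066, -0.0061, 0.1864]
orientation: [179.9, -0.1, -113.5]
force: [1.4, 0.2, -0.5]
opening: 0.0253
gripper_force: 30.0
```

```bash
python3 -c "
from h import *
need([.5457,.239,.19],-113.2)"
```

```text
shift [-1.2019  0.3092 -0.0193] turn -0.0008 clock 7.75 tcp [ 0.5066 -0.0061  0.1864] [ 1.7990e+02 -9.0000e-02 -1.1348e+02] F [ 1.44  0.22 -0.5 ] open 0.0253 29.996547996997833
```

Emit:
{"api": "carry_out", "payload": {
  "deltas": [
    [[-0.15, 0.04, 0, 0, -1], [-0.35, 0.09, 0, 0, -1], [-0.56, 0.145, 0, 0, -1], [-0.76, 0.2, 0, 0, -1], [-0.9, 0.23, 0, 0, -1]]
  ]
}}

```text
clock: 8.25
tool_pos: [0.5357, 0.1783, 0.1861]
orientation: [179.9, -0.1, -113.2]
force: [1.2, -1.0, -0.6]
opening: 0.0252
gripper_force: 30.0
```

Emit:
{"api": "carry_out", "payload": {
  "deltas": [
    [[-0.1, 0.03, 0, 0, -1], [-0.2, 0.05, 0, 0, -1], [-0.26, 0.07, 0, 0, -1], [-0.26, 0.07, 0, 0, -1], [-0.26, 0.07, 0, 0, -1]]
  ]
}}

```text
clock: 8.75
tool_pos: [0.5438, 0.2289, 0.1875]
orientation: [180.0, -0.0, -113.3]
force: [0.1, 0.4, -0.3]
opening: 0.0251
gripper_force: 30.0
```

Run:
```python
from h import *
np.set_printoptions(precision=4,suppress=True)
need([.5457,.239,.112],-113.2)
S=ctrl.snapshot("side");T=ctrl.snapshot("top");X=ctrl.get_obs()["tool_pos"]
for p,z in(("clip_tails",.0435),("clip_jaws",-.0275),("clip",.0135),("card_edge",0),("card_stand",0)):
  for n,s in(("side",S),("top",T)):
    d=ctrl.spot_point(s,p); print(p,n,[(np.array(e["centre"]),round(e["p"],2)) for e in d[:2]],"exp",proj(s,X+[0,0,z]) if z else proj(s,np.array([.5457,.239,.104 if p=="card_edge" else 0])))
# colour measurement of card (pink) and clip (orange)
im=S["color"];hsv=cv2.cvtColor(im,cv2.COLOR_RGB2HSV)
for n,lo,hi in(("pink",(155,60,80),(178,255,255)),("orange",(6,190,120),(14,255,255))):
    m=cv2.inRange(hsv[:260,190:270],lo,hi);ys,xs=np.where(m);print(n,len(xs),xs.size and (xs.min()+190,xs.max()+190,ys.min(),ys.max(),xs.mean()+190,ys.mean()))
cv2.imwrite("pics/c7.png",cv2.resize(im[150:260,190:270,::-1],None,fx=5,fy=5))
```

```text
shift [-0.0501  0.0111  0.3777] turn -0.0003 clock 8.75 tcp [0.5438 0.2289 0.1875] [ 179.98   -0.03 -113.3 ] F [ 0.05  0.39 -0.26] open 0.0251 29.99761462211609
clip_tails side [(array([229.6, 198.3]), 0.57), (array([232.5, 217.9]), 0.21)] exp [229.1442 196.7171]
clip_tails top [] exp [170.0328 209.4234]
clip_jaws side [(array([232.4, 217.5]), 0.8), (array([202.4, 303.8]), 0.72)] exp [229.8768 215.5782]
clip_jaws top [(array([176.5, 210.2]), 0.38), (array([308.1, 238.6]), 0.33)] exp [175.6118 212.3349]
clip side [(array([230.5, 205.5]), 0.81)] exp [229.4585 204.8323]
clip top [(array([173.1, 210.3]), 0.4), (array([204. , 161.3]), 0.26)] exp [172.4783 210.7   ]
card_edge side [(array([247.9, 183.7]), 0.4)] exp [228.0501 231.3112]
card_edge top [(array([176.3, 213.2]), 0.72)] exp [176.3046 213.7733]
card_stand side [(array([226.6, 259.2]), 0.81)] exp [229.1225 255.7292]
card_stand top [(array([182.9, 217.1]), 0.63)] exp [182.9587 217.1554]
pink 395 (np.int64(215), np.int64(241), np.int64(228), np.int64(254), np.float64(227.85316455696204), np.float64(241.00506329113924))
orange 145 (np.int64(224), np.int64(243), np.int64(165), np.int64(219), np.float64(230.10344827586206), np.float64(208.59310344827585))
```

Run:
```python
from h import *
np.set_printoptions(precision=4,suppress=True)
S=ctrl.snapshot("side");T=ctrl.snapshot("top")
th=np.radians(-23.2)
n0=np.array([np.cos(th),np.sin(th)])
im=cv2.GaussianBlur(S["color"],(0,0),.6).astype(float)
# pinkness: red+blue-2green, subpixel half-level crossing going down each column
P=im[...,0]+im[...,2]-2*im[...,1]
pts=[]
for c in range(217,241):
    col=P[222:262,c];k=np.argmax(col>0.5*np.percentile(P[228:254,215:241],80))
    h=0.5*(col[:k+4].max()+col[max(k-4,0)])
    j=np.argmax(col>h);
    if j>0: pts.append((c,222+j-1+(h-col[j-1])/(col[j]-col[j-1])))
pts=np.array(pts);W=np.array([atz(S,p,.104)[:2] for p in pts])
vx,vy,x0,y0=cv2.fitLine((W*1000).astype(np.float32),cv2.DIST_HUBER,0,.01,.01).ravel()
yaw=np.degrees(np.arctan2(vy,vx))%180-90
print("side: far edge line pt",x0,y0,"yaw",yaw,"ends",W[0],W[-1])
o=ctrl.get_obs()["tool_pos"][:2]
a=np.radians(yaw);n=np.array([np.cos(a),np.sin(a)])
for nm,q in(("fit centre",np.array([x0,y0])/1000-n*.0015),("guess",np.array([.5457,.239])),("rect",np.array([.5443,.2383])),("corners",np.array([.5472,.2382]))): print(nm,"offset of tool along card normal mm",1000*(o-q)@n0)
# clip: detected points back-projected on expected heights
for p,z in(("clip_tails",.0435),("clip_jaws",-.0275),("clip",.0135)):
  d=ctrl.spot_point(S,p); q=atz(S,d[0]["centre"],ctrl.get_obs()["tool_pos"][2]+z); print(p,q, 1000*(q[:2]-o)@n0)
```

```text
side: far edge line pt 546.8387 234.18034 yaw -23.107399 ends [0.5635 0.2732] [0.5298 0.1954]
fit centre offset of tool along card normal mm 0.7558883871074995
guess offset of tool along card normal mm 2.2011620842024575
rect offset of tool along card normal mm 3.212192222446089
corners offset of tool along card normal mm 0.5073055476467946Traceback (most recent call last):
  File "<stdin>", line 24, in <module>
IndexError: list index out of range
```

Emit:
{"api": "carry_out", "payload": {
  "deltas": [
    [[-0.025, 0.006, 0, 0, -1], [-0.045, 0.006, 0.03, 0, -1], [-0.045, 0.006, 0.08, 0, -1], [-0.045, 0.006, 0.12, 0, -1], [-0.045, 0.006, 0.12, 0, -1]]
  ]
}}

```text
clock: 10.0
tool_pos: [0.5454, 0.2376, 0.1616]
orientation: [179.9, -0.2, -113.3]
force: [0.9, -0.4, -1.7]
opening: 0.0253
gripper_force: 30.0
```

Run:
```python
from h import *
np.set_printoptions(precision=4,suppress=True)
need([.5457,.239,.116],-113.1)
S=ctrl.snapshot("side");X=ctrl.get_obs()["tool_pos"]
n0=np.array([np.cos(np.radians(-23.1)),np.sin(np.radians(-23.1))])
# orange jaw pixels relative to predictions
for p,z in(("clip_tails",.0435),("clip_jaws",-.0275),("clip",.0135)):
  for d in ctrl.spot_point(S,p)[:1]: print(p,d["centre"],d["p"],"exp",proj(S,X+[0,0,z]))
hsv=cv2.cvtColor(S["color"],cv2.COLOR_RGB2HSV)
m=cv2.inRange(hsv[185:245,205:255],(5,170,100),(15,255,255))
k=cv2.inRange(hsv[185:245,205:255],(155,60,80),(178,255,255))
for r in range(0,60): print(185+r,"".join("O" if a else "P" if b else "." for a,b in zip(m[r],k[r])))
N=np.array([*n0,0]);L=np.array([-n0[1],n0[0],0])
P=X+[0,0,.0135]
print("pred jaw tips outer near corners",[proj(S,P+N*a*.021+L*b*.015-[0,0,.044]) for a in(-1,1) for b in(-1,1)])
print("inner",[proj(S,P+N*a*.012+L*b*.015-[0,0,.044]) for a in(-1,1) for b in(-1,1)])
```

```text
shift [-0.0077  0.0012  0.2281] turn -0.0006 clock 10.0 tcp [0.5454 0.2376 0.1616] [ 179.9    -0.16 -113.3 ] F [ 0.91 -0.44 -1.72] open 0.0253 29.997541308403015
clip_tails [228.5, 205.7] 0.48 exp [227.1    204.8632]
clip_jaws [229.2, 222.7] 0.68 exp [227.8936 223.344 ]
185 ..................................................
186 ..................................................
187 ..................................................
188 ..................................................
189 ..................................................
190 ..................................................
191 ..................................................
192 ..................................................
193 ..................................................
194 ..................................................
195 ..................................................
196 ..................................................
197 ..................................................
198 ..................................................
199 ..................................................
200 
[... 2043 characters left out ...]
....PPPPPPPPPP...PPPPPPPPPPP..............
238 ..........PPPPPPPPPPPP...PPPPPPPPPPP..............
239 ..........PPPPPPP...PPP.PPPPPPPPPPPP..............
240 ..........PPPPPPP...PPPPPPPPPPPPPPPP..............
241 ...........PP..PPP..PPPPPPPPPPPPPPPPP.............
242 ...........PP..PPPPPPPPPPPPPPPPPP.PPP.............
243 ...........PP..PPPPPPPPPPPPPPPPPP.PPP.............
244 ...........PPPPPPPPPPPPPPPPPPPPPPPPP..............
pred jaw tips outer near corners [array([235.6251, 225.9083]), array([227.3305, 229.4036]), array([228.5032, 218.9663]), array([220.3158, 222.3097])]
inner [array([234.0723, 224.3951]), array([225.8007, 227.8569]), array([230.003 , 220.4285]), array([221.7926, 223.8036])]
```

Emit:
{"api": "carry_out", "payload": {
  "deltas": [
    [[0, 0, 0.04, 0, -1], [-0.004, 0, 0.09, 0, -1], [-0.008, 0, 0.14, 0, -1], [-0.008, 0, 0.19, 0, -1], [-0.008, 0, 0.235, 0, -1]]
  ]
}}

```text
clock: 10.7
tool_pos: [0.5468, 0.2394, 0.1154]
orientation: [180.0, -0.0, -113.3]
force: [0.1, -0.1, -0.8]
opening: 0.0251
gripper_force: 30.0
```

Emit:
{"api": "carry_out", "payload": {
  "deltas": [
    [[0, 0, 0, 0, -1], [0, 0, 0, 0, -1], [0, 0, 0, 0, -1], [0, 0, 0, 0, -1], [0, 0, 0, 0, -1]]
  ]
}}

```text
clock: 11.2
tool_pos: [0.5473, 0.2398, 0.1172]
orientation: [-180.0, 0.0, -113.3]
force: [-0.1, -0.5, 0.5]
opening: 0.0252
gripper_force: 30.0
```

Run:
```python
from h import *
np.set_printoptions(precision=4,suppress=True)
need([.5457,.239,.116],-113.1)
S=ctrl.snapshot("side");T=ctrl.snapshot("top");X=ctrl.get_obs()["tool_pos"]
for p,z in(("clip_tails",.0435),("clip_jaws",-.0275),("clip",.0135),("card_stand",0),("card_edge",0)):
  for s in(S,T):
    for d in ctrl.spot_point(s,p)[:1]: print(p,d["centre"],d["p"],"exp",proj(s,X+[0,0,z]) if z else "")
hsv=cv2.cvtColor(S["color"],cv2.COLOR_RGB2HSV)
m=cv2.inRange(hsv[205:262,205:255],(5,170,100),(15,255,255))
k=cv2.inRange(hsv[205:262,205:255],(155,60,80),(178,255,255))
for r in range(0,57): print(205+r,"".join("O" if a else "P" if b else "." for a,b in zip(m[r],k[r])))
a=np.radians(-23.1);N=np.array([np.cos(a),np.sin(a),0]);L=np.array([-N[1],N[0],0]);P=X+[0,0,.0135]
print("outer",[proj(S,P+N*a*.021+L*b*.015-[0,0,.044]) for a in(-1,1) for b in(-1,1)])
```

```text
shift [0.007  0.0057 0.0061] turn -0.0005 clock 11.2 tcp [0.5473 0.2398 0.1172] [-179.98    0.04 -113.29] F [-0.07 -0.5   0.54] open 0.0252 29.99755024909973
clip_tails [225.3, 219.0] 0.53 exp [226.8892 217.0391]
clip_tails [170.8, 214.2] 0.45 exp [171.9496 211.1698]
clip_jaws [230.7, 234.3] 0.67 exp [227.6786 234.7969]
clip_jaws [175.8, 213.0] 0.4 exp [177.0838 213.8044]
clip [227.2, 227.1] 0.77 exp [227.2279 224.6777]
clip [173.7, 210.5] 0.52 exp [174.1951 212.3223]
card_stand [223.5, 256.6] 0.66 exp 
card_stand [185.7, 215.8] 0.72 exp 
card_edge [229.2, 229.1] 0.73 exp 
205 ..................................................
206 ..................................................
207 ..................................................
208 ..................................................
209 ..................................................
210 ..................................................
211 ..................................................
212 ..................................................
213 ..................................................
214 ...................OO
[... 2037 characters left out ...]
...........................
252 ...........PPP.PPP................................
253 ...........PPPPP..................................
254 ...........PPP....................................
255 ..................................................
256 ..................................................
257 ..................................................
258 ..................................................
259 ..................................................
260 ..................................................
261 ..................................................
outer [array([235.2626, 237.3608]), array([227.1245, 240.9099]), array([228.2795, 230.306 ]), array([220.2444, 233.7039])]
```

Emit:
{"api": "carry_out", "payload": {
  "deltas": [
    [[0, 0, 0.01, 0, -1], [0, 0, 0.025, 0, -1], [0, 0, 0.025, 0, -1], [0, 0, 0.025, 0, -1], [0, 0, 0.025, 0, -1]]
  ]
}}

```text
clock: 12.3
tool_pos: [0.5471, 0.2397, 0.1118]
orientation: [-180.0, -0.0, -113.3]
force: [-0.4, 0.1, -0.5]
opening: 0.0252
gripper_force: 30.0
```

Run:
```python
from h import *
np.set_printoptions(precision=4,suppress=True)
need([.5457,.239,.112],-113.1)
S=ctrl.snapshot("side");X=ctrl.get_obs()["tool_pos"]
a=np.radians(-23.1);N=np.array([np.cos(a),np.sin(a),0]);L=np.array([-N[1],N[0],0])
A=np.array(S["color"]).astype(float)
hsv=cv2.cvtColor(S["color"],cv2.COLOR_RGB2HSV)
m=cv2.inRange(hsv[205:262,205:255],(3,150,80),(17,255,255))
ys,xs=np.where(m>0)
obs=(xs.mean()+205,ys.mean()+205,xs.min()+205,xs.max()+205,ys.max()+205);print("obs",obs)
P=proj(S,np.array([.546,.2385,.104]));k=cv2.inRange(hsv,(155,60,80),(178,255,255))
print("card rows/cols",[ (np.where(k[:,c])[0].min()) for c in(216,222,238,239)])
need([.5457,.239,.112],-113.1)
```

```text
shift [ 0.0058  0.0052 -0.0012] turn -0.0005 clock 12.3 tcp [0.5471 0.2397 0.1118] [-180.     -0.   -113.29] F [-0.41  0.12 -0.49] open 0.0252 29.99767631292343
obs (np.float64(228.83610451306413), np.float64(244.74346793349167), np.int64(210), np.int64(247), np.int64(261))
card rows/cols [np.int64(238), np.int64(235), np.int64(228), np.int64(228)]
shift [ 0.006   0.0052 -0.0011] turn -0.0005 clock 12.35 tcp [0.5471 0.2397 0.1118] [-180.      0.   -113.29] F [ 1.19 -0.1  -0.78] open 0.0253 29.997594952583313
```

```bash
python3 -c "
from h import *
print(ctrl.close_job())"
```

```text
the job is handed in; nothing more can be done
None
```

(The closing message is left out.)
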